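Load a reel on the ribbon unwinder and hold its brake pressed

ROBOT

A 6-joint arm with a two-finger parallel gripper is mounted at the origin on the work surface. World frame = base frame: x ahead of the robot, y to its left, z up, the work surface at z = 0. Lengths are in m, angles in degrees, forces in N, time in s.
With the tool pointing down it reaches from about 0.325 to 0.85 m from the base axis. Payload 15.5 kg.
Tool frame: the origin (TCP) lies midway between the tips of the shut fingers; the grasp point (between the pads) lies 19 mm behind it; z points along the fingers, y is the line along which they close (so a half turn about z gives the same grasp; the last joint's range is limited). The gripper opens to 91 mm and grips with 3 to 60 N. Pads are 32 mm wide; open, the fingers measure 118 mm over their backs; the gripper's body (76 mm by 178 mm) begins 60 mm behind the grasp point.
Start: joints at [-73.826, 28.281, 77.091, -0, 74.628, -5.472], TCP at [0.231, -0.581, 0.214] pointing down, gripper open.
Joint ranges: [-166.48, 166.48], [-47.26, 123.95], [12.59, 153.08], [-70.14, 250.14], [6.76, 159.57], [-176.63, 176.63]. Speed limits (degrees/s): [108.29, 108.29, 147.25, 172.46, 172.46, 172.46].

INTERFACE

Orientations are given as a 3x3 rotation matrix whose columns are the frame's x, y, z axes.
In Python, from bench import ctrl gives the robot as it stands. The module is installed in compiled form; this text tells all that it offers. Calls block until the motion is done:
- ctrl.goto(position, orientation): joint-space move of the TCP to a pose.
- ctrl.move_l(position, vel=0.15, ori=None, contact_N=None): straight line of the TCP; ori=None keeps the orientation; vel is the mean speed in m/s. With contact_N (N) it stops when the force on the tool has changed by that much, and returns True; else False.
- ctrl.movej(angles): joint-space move.
- ctrl.command_gripper(opening): opening from 0.0 (shut) to 1.0 (fully open); the grip force is fixed at half the most; returns when the fingers have stopped.
- ctrl.sleep(seconds).
- ctrl.ik(position, orientation): joint angles nearest the present ones, or None.
- ctrl.read_camera(name): name is "scene" or "side" or "wrist"; returns the picture (420x560x3 uint8, blue, green, red); there is no depth.
- ctrl.camera_params(name): a dict with "fx", "fy", "cx", "cy" (pixels), "pose" (4x4, takes a point from camera to world coordinates); the wrist camera has in their place "T_tool_cam" (4x4, takes a point from camera to tool coordinates, whose origin is the TCP and whose axes are the flange's). Camera axes: x right, y up, looking along -z (the intrinsics and any distortion apply to the point x, -y, -z); pixel columns grow to the right and rows downward; lengths in m; the calibration is good to about 2 mm. A picture is of the moment at which its call begins: read the wrist's pose just before it. camera_params takes no time and is no camera call.
A pose or a line that the arm cannot do raises ctrl.MotionError and nothing moves.
- ctrl.sign_off(): hands the job in; it is judged then, once.
Readings, each from a call of its own:
- ctrl.current_t(): time.
- ctrl.current_q(): joint angles.
- ctrl.current_dq(): joint speeds.
- ctrl.current_effort(): joint torques, N m.
- ctrl.current_tool_pos(): TCP position.
- ctrl.current_eef_rot(): TCP orientation.
- ctrl.current_contact_force(): force on the tool from outside, world axes, zero at the start.
- ctrl.current_wrist_torque(): the same for the moment, N m.
- ctrl.current_grip_width(): opening from 0.0 (shut) to 1.0 (fully open).
- ctrl.current_grasp_force(): force on a finger pad.
Only numpy, scipy, OpenCV 4.12 (cv2) and the standard library are available. Lean on these libraries where they do the work, as an engineer would, in place of code of your own. Each camera call takes 0.05 s, during which the arm holds its last target. There are 200 camera calls.

TASK

Put the reel with the raised neck onto the upright spindle of the unwinder, neck upwards and right down on the round sprung brake plate, without disturbing anything else on the bench. Then be my third hand while I tighten the clamp screw at the foot, which sets the brake: push the reel down with a steady force of about 9 newtons, so that the plate sinks about 10 mm, roughly halfway, and never let it hit the bottom. Hold that steadily for some four seconds and finish while still holding it pressed: do not let go.

Things in the scene. Friction and masses are not known exactly. Their poses are not given: they have to be found in the camera images.
- reel_center (a point): The reel to mount: white plastic, two flanges 84 mm across with paper ribbon wound between, and a round neck 36 mm across rising 32 mm above the upper flange. 80 mm high in all, 0.14 to 0.28 kg, stands neck up on the bench. A 22 mm bore runs right through. The point is on its axis, 40 mm above its underside and 8 mm below the upper flange's top, where the neck begins; z points up out of the neck.
- reel: The same reel, origin at the centre of its underside, z up along the axis.
- spindle_top (a point): Tip of the unwinder's upright steel spindle, 18 mm thick, the last 11 mm tapered to 8 mm. It stands on a grey round foot, 130 mm across, 30 mm high, fixed to the bench; a clamp screw with a black knob sticks out of the foot's side. The tip is 125 mm above the bench, 67 mm above the unpressed brake plate; the mounted reel's neck stands 13 mm higher than the tip.
- plate_top (a point): Centre of the upper face of the brake plate, an aluminium disc 76 mm across and 6 mm thick round the spindle, on which the reel comes to rest. It moves with the plate: 58 mm above the bench when not pressed.
- brake (a joint): How far the brake plate is pressed down, in m: 0 at rest on top, 0.018 at its bottom. A spring holds it up: it starts to sink under about 4 N (the reel's weight alone does not sink it) and needs 0.7 N more for each mm, so 0.010 is about 11 N in all, the reel's weight of 1.4 to 2.8 N included.
- flat_reel_center (a point): Bystander: another white reel, without a neck, 96 mm across and 30 mm high, flat on the bench. The point is on its axis 15 mm above its underside.
- filled_half_center (a point): Bystander: a filled chocolate half egg, 116 mm long and 74 mm wide, flat face up on a paper cup, 70 mm high in all. The point is 35 mm above the bench.
- egg_half_a: Bystander: a chocolate half egg, 116 x 74 mm and 37 mm high, face down on the far part of the bench. Origin at the centre of its underside, x along its length.
- egg_half_b: Bystander: another such half egg.
- egg_half_c: Bystander: another such half egg.
- bowl: Bystander: a steel bowl, 130 mm across, 55 mm high; origin at the centre of its underside.
- spatula: Bystander: a spatula with a black handle lying on the bench towards the left; origin under its middle.
There are look-alikes about, which are no part of the job. Of the things shaped like the reel, the white one is meant. There is more than one size of the part that bears spindle_top; the job needs the larger.

How it is judged:
By the outcome, as a careful person would: the job done as asked, in the order asked, and still so for the second after the job is handed in, while the arm keeps its last pose, push and grip.
It also fails if it takes over 58 s, if anything falls off the work surface, if the arm or the gripper's body presses on something with over 40 N, if the wrist force passes 120 N, or if a joint passes its speed limit or range.

## Working session

There is one attempt and no reset: what is moved stays moved. The work goes in short steps, each a Python script; the robot and the scene stay as the last script left them, time stands still between calls to the robot, and variables do not carry over. Pictures are saved under pics/ and viewed, at most 10 in all, crops included, and the job is handed in when it is done.

```bash
mkdir -p pics; python3 - <<'E'
from bench import ctrl
import cv2, numpy as np
for n in ["scene","side","wrist"]:
    im=ctrl.read_camera(n); cv2.imwrite(f"pics/{n}0.png",im)
    p=ctrl.camera_params(n); print(n,{k:np.round(v,3).tolist() if not isinstance(v,str) else v for k,v in p.items()})
print(ctrl.current_t(),ctrl.current_tool_pos(),ctrl.current_eef_rot())
E
```

```text
scene {'fx': 416.038, 'fy': 416.038, 'cx': 291.616, 'cy': 208.923, 'pose': [[0.867, -0.419, 0.269, 0.846], [0.498, 0.718, -0.486, -0.447], [0.01, 0.555, 0.832, 0.944], [0.0, 0.0, 0.0, 1.0]]}
side {'fx': 412.624, 'fy': 412.624, 'cx': 280.037, 'cy': 210.534, 'pose': [[-0.902, 0.229, -0.365, 0.105], [-0.431, -0.519, 0.738, 1.008], [-0.02, 0.824, 0.567, 0.842], [0.0, 0.0, 0.0, 1.0]]}
wrist {'fx': 345.415, 'fy': 345.415, 'cx': 284.55, 'cy': 207.307, 'T_tool_cam': [[0.001, 0.958, 0.288, 0.083], [1.0, -0.001, -0.001, -0.0], [-0.0, 0.288, -0.958, -0.171], [0.0, 0.0, 0.0, 1.0]]}
0.15 [ 0.23047392 -0.58067488  0.21347799] [[ 9.29481968e-01  3.68867479e-01 -2.34915526e-04]
 [ 3.68867541e-01 -9.29481584e-01  8.50157604e-04]
 [ 9.52458365e-05 -8.76858875e-04 -9.99999611e-01]]
```

View pics/scene0.png

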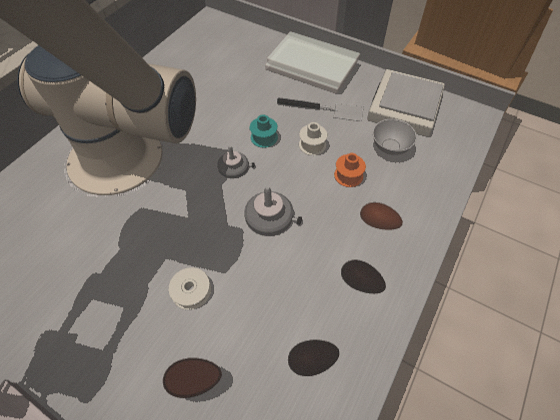

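View pics/side0.png

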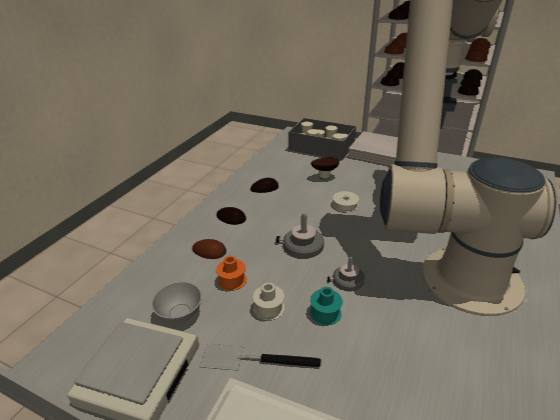

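The scene view shows the white necked reel at about (313,137), with its neck top at (313,127). The large unwinder is at (269,212), with its tip near (268,189). In the side view the reel's neck top is near (268,288) and the spindle tip near (304,215). I'll refine these on enlarged crops.

```bash
cat > h.py <<'E'
import numpy as np, cv2
from bench import ctrl
def ray(p,T,uv):
    d=np.array([(uv[0]-p['cx'])/p['fx'],-(uv[1]-p['cy'])/p['fy'],-1.])
    return T[:3,3],T[:3,:3]@d
def onplane(o,d,z): return o+d*(z-o[2])/d[2]
def cross(r1,r2):
    A=np.stack([r1[1],-r2[1]],1); s=np.linalg.lstsq(A,r2[0]-r1[0],rcond=None)[0]
    a=r1[0]+s[0]*r1[1]; b=r2[0]+s[1]*r2[1]; return (a+b)/2,np.linalg.norm(a-b)
def wristT():
    T=np.eye(4);T[:3,:3]=ctrl.current_eef_rot();T[:3,3]=ctrl.current_tool_pos()
    return T@np.array(ctrl.camera_params('wrist')['T_tool_cam'])
E
python3 - <<'E'
from h import *
ps,pd=ctrl.camera_params('scene'),ctrl.camera_params('side')
R=lambda p,uv: ray(p,np.array(p['pose']),uv)
for nm,a,b,z in [('neck',(313.5,127),(268,288.5),.08),('tip',(267.5,189),(304,215),.125)]:
    r1,r2=R(ps,a),R(pd,b); print(nm,onplane(*r1,z),onplane(*r2,z),cross(r1,r2))
s,d=cv2.imread('pics/scene0.png'),cv2.imread('pics/side0.png')
c=[s[110:165,285:340],s[180:235,240:295],d[275:330,240:295],d[205:260,275:330]]
c=[cv2.resize(x,(290,290),interpolation=cv2.INTER_CUBIC) for x in c]
cv2.imwrite('pics/crop.png',np.vstack([np.hstack(c[:2]),np.hstack(c[2:])]))
E
```

```text
neck [0.47934139 0.33603914 0.08      ] [0.47304833 0.34527705 0.08      ] (array([0.4763678 , 0.34073677, 0.07443691]), np.float64(0.0013990242206782613))
tip [0.50066924 0.05308954 0.125     ] [0.4911852 0.0662389 0.125    ] (array([0.4962986 , 0.05716144, 0.11751354]), np.float64(0.0025988278271768194))
```

View pics/crop.png

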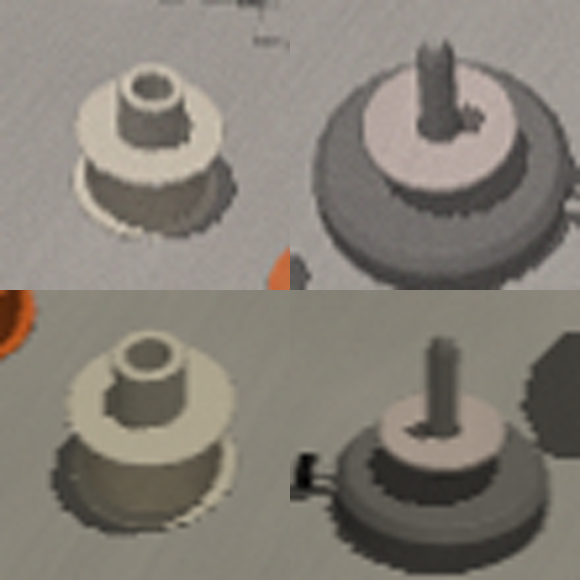

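The crops put the neck top at scene (313.6,126.5) and side (267.9,287.1), and the tip at scene (267.7,188.2) and side (304,214.7). The triangulated heights are within 8 mm of the given ones. I'll refine with the wrist camera at the same relative pose over both parts, so the bias cancels.

```bash
cat >> h.py <<'E'
a=np.radians(110)
RD=np.array([[np.cos(a),np.sin(a),0],[np.sin(a),-np.cos(a),0],[0,0,-1.]])
E
python3 - <<'E'
from h import *
ims=[]
for n,p in [('tip',[.4965,.057,.245]),('neck',[.4765,.340,.2])]:
    ctrl.goto(p,RD); ctrl.sleep(.3)
    T=wristT(); im=ctrl.read_camera('wrist'); np.save(f'{n}T.npy',T)
    cv2.imwrite(f'pics/w_{n}.png',im); ims.append(im)
    print(n,ctrl.current_t(),ctrl.current_tool_pos(),ctrl.current_q(),ctrl.current_contact_force())
cv2.imwrite('pics/w_both.png',np.hstack([i[60:360,90:490] for i in ims]))
E
```

```text
tip 2.9583 [0.49651507 0.05684795 0.24494921] [-3.19111371e-01  1.63167202e+01  9.18289316e+01  2.12234572e-03
  7.18613735e+01 -2.03000607e+01] [-0.16029115 -0.77047947  0.10451852]
neck 4.4167 [0.47681771 0.33944891 0.20017865] [ 2.96042613e+01  2.58504838e+01  8.38960797e+01 -2.49055186e-03
  7.02401679e+01  9.65628103e+00] [-0.36875735  0.05442901  0.11200681]
```

View pics/w_both.png

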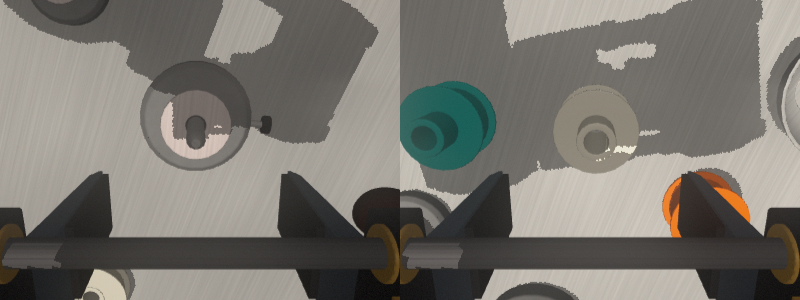

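```bash
python3 - <<'E'
from h import *
ps=ctrl.camera_params('scene')
print('orange',onplane(*ray(ps,np.array(ps['pose']),(351.5,157)),.08),'teal',onplane(*ray(ps,np.array(ps['pose']),(263,118)),.08))
t,n=cv2.imread('pics/w_tip.png'),cv2.imread('pics/w_neck.png')
c=[t[160:235,250:325],n[160:235,250:325]]
c=[np.clip(cv2.resize(x,(400,400),interpolation=cv2.INTER_CUBIC)*1.5,0,255).astype(np.uint8) for x in c]
cv2.imwrite('pics/crop2.png',np.hstack(c))
E
```

```text
orange [0.62254874 0.28862273 0.08      ] teal [0.33475036 0.29328606 0.08      ]
```

View pics/crop2.png

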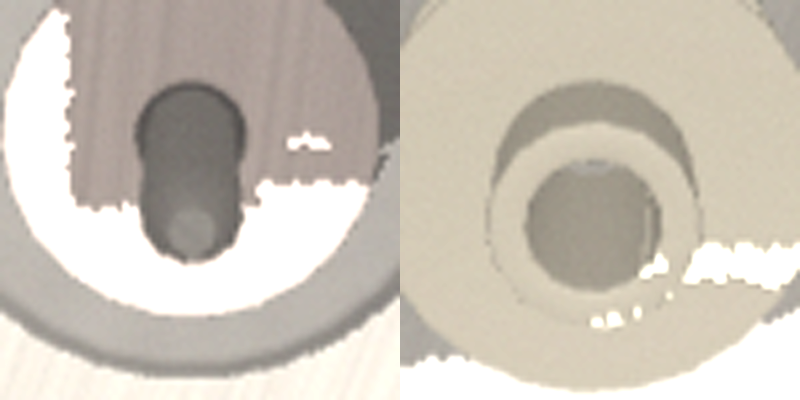

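The tip is at wrist pixel (285.8,202.7) and the neck bore centre at (286.0,201.7). Next come the grasp and the lift.

```bash
python3 - <<'E'
from h import *
p=ctrl.camera_params('wrist')
tip=onplane(*ray(p,np.load('tipT.npy'),(285.8,202.7)),.125)
neck=onplane(*ray(p,np.load('neckT.npy'),(286.0,201.7)),.08)
print('tip',tip,'neck',neck); np.save('tip.npy',tip); np.save('neck.npy',neck)
E
python3 - <<'E'
from h import *
neck=np.load('neck.npy'); tip=np.load('tip.npy')
assert np.hypot(*(neck[:2]-[.4765,.34]))<.01 and np.hypot(*(tip[:2]-[.4965,.057]))<.01
ctrl.move_l([*neck[:2],.12]); print(ctrl.move_l([*neck[:2],.053],vel=.08,contact_N=6))
f0=ctrl.current_contact_force(); ctrl.command_gripper(0.0)
print(ctrl.current_grip_width()*91,ctrl.current_grasp_force(),ctrl.current_tool_pos(),ctrl.current_contact_force()-f0)
ctrl.move_l([*neck[:2],.21],vel=.12); ctrl.sleep(.3)
print(ctrl.current_grip_width()*91,ctrl.current_grasp_force(),ctrl.current_contact_force()-f0,ctrl.current_contact_force(),ctrl.current_wrist_torque(),ctrl.current_t())
T=wristT(); im=ctrl.read_camera('wrist'); np.save('gT.npy',T); cv2.imwrite('pics/w_g.png',im)
d=ctrl.read_camera('scene')
cv2.imwrite('pics/g_both.png',np.hstack([im[60:360,90:490],d[30:330,160:560]]))
E
```

```text
tip [0.49923697 0.05606982 0.125     ] neck [0.4795196  0.33945019 0.08      ]
False
35.86267123309468 30.000125924125314 [0.47938316 0.33941096 0.05300429] [-1.47484291 -0.64292243  1.08431096]
35.790048165456184 29.999239146709442 [-1.08126901 -0.60017041 -2.64388289] [-0.31076566  0.32176347 -2.49453998] [ 0.00063876 -0.18042243  0.04034943] 8.725
```

View pics/g_both.png

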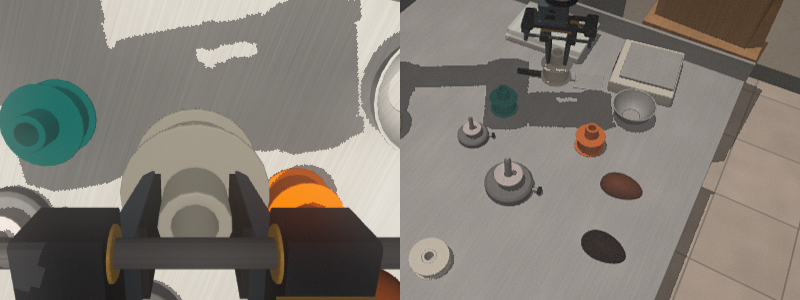

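The reel is held upright: width 35.8 mm, weight about 2.5 N. The held neck's bore is near wrist pixel (285.5,282). I'll measure it to get the camera bias along the finger axis, then carry the reel over the spindle.

```bash
python3 - <<'E'
from h import *
p=ctrl.camera_params('wrist'); T=np.load('gT.npy')
im=cv2.imread('pics/w_g.png'); tip=np.load('tip.npy')
h=onplane(*ray(p,T,(285.3,282)),.237); c=ctrl.current_tool_pos()
print('held offset in tool',RD.T@(h-c))
ctrl.goto([*tip[:2],.22],RD); ctrl.sleep(.3)
print(ctrl.current_tool_pos(),ctrl.current_t(),ctrl.current_contact_force())
w=im[240:315,245:325]; w=np.clip(cv2.resize(w,(400,375),interpolation=cv2.INTER_CUBIC)*1.3,0,255)
s=ctrl.read_camera('scene')[120:270,195:355]; d=ctrl.read_camera('side')[150:300,220:380]
z=lambda x:cv2.resize(x,(400,375),interpolation=cv2.INTER_CUBIC)
cv2.imwrite('pics/over.png',np.hstack([cv2.resize(x.astype(np.uint8),(266,250)) for x in (w,z(s),z(d))]))
E
```

```text
held offset in tool [ 0.00229504  0.0013929  -0.02712723]
[0.49927259 0.05675131 0.21991134] 10.225 [ 0.28595586 -0.65275814 -3.0045779 ]
```

View pics/over.png

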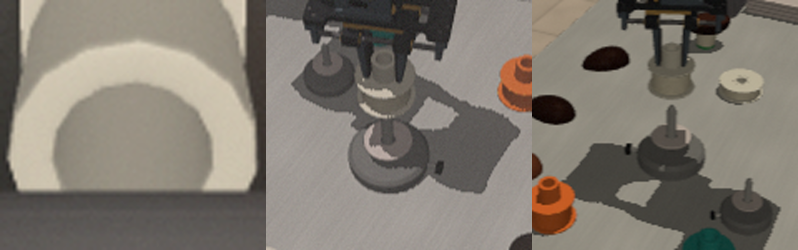

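With the reel over the spindle, the held bore centres at wrist u≈284.6, v≈286. That means a bias of about +1.1 mm along tool y and almost none along x. I'll correct for it and lower with contact detection.

```bash
python3 - <<'E'
from h import *
tip=np.load('tip.npy'); xy=(tip-.0012*RD[:,1])[:2]; print(xy)
ctrl.move_l([*xy,.19]); ctrl.sleep(.2)
print(ctrl.current_tool_pos(),ctrl.current_contact_force())
for z in (.174,.168,.160,.145,.118):
    h=ctrl.move_l([*xy,z],vel=.04,contact_N=5)
    print(z,h,ctrl.current_tool_pos().round(4),ctrl.current_contact_force().round(2),ctrl.current_wrist_torque().round(3),round(ctrl.current_t(),2))
    if h: break
E
```

```text
[0.49810934 0.0556594 ]
[0.49864693 0.05565735 0.19083544] [ 0.05612784 -0.67982312 -1.99602424]
0.174 False [0.4981 0.0557 0.1738] [ 0.84 -0.41 -2.31] [ 0.005 -0.155 -0.023] 11.43
0.168 False [0.4979 0.0557 0.1678] [-0.89 -0.02 -2.83] [-0.009 -0.111 -0.053] 11.72
0.16 False [0.4979 0.0557 0.1597] [ 0.72 -0.51 -2.13] [-0.041 -0.134 -0.018] 12.07
0.145 False [0.498  0.0557 0.1448] [ 0.31  0.29 -2.52] [ 0.054 -0.142  0.04 ] 12.6
0.118 False [0.4982 0.0556 0.1181] [ 0.07 -0.17 -2.67] [ 0.022 -0.116 -0.044] 13.43
```

```bash
cat >> h.py <<'E'
def fz(n=12):
    v=[]
    for _ in range(n): v.append(ctrl.current_contact_force()); ctrl.sleep(.03)
    return np.mean(v,0).round(2)
E
python3 - <<'E'
from h import *
xy=[0.49811,0.05566]
for z in (.113,.111,.109,.107,.105):
    ctrl.move_l([*xy,z],vel=.03); 
    print(z,ctrl.current_tool_pos().round(4),fz(),ctrl.current_wrist_torque().round(3),round(ctrl.current_grip_width()*91,2),round(ctrl.current_t(),2))
E
```

```text
0.113 [0.498  0.0557 0.1129] [-0.09 -0.3  -2.86] [-0.004 -0.198  0.013] 35.97 14.14
0.111 [0.4983 0.0557 0.111 ] [ 0.69  0.09 -1.43] [ 0.016 -0.265 -0.031] 35.56 14.79
0.109 [0.4982 0.0557 0.109 ] [-0.11 -0.1   2.97] [-0.03  -0.069 -0.036] 35.59 15.44
0.107 [0.4982 0.0556 0.1069] [-0.04 -0.25  4.28] [-0.046 -0.119  0.031] 36.12 16.09
0.105 [0.4982 0.0557 0.105 ] [-0.3  -0.19  5.76] [-0.113 -0.033 -0.045] 36.16 16.74
```

```bash
python3 - <<'E'
from h import *
ctrl.move_l([0.49811,0.05566,.1007],vel=.02); ctrl.sleep(.3)
t0=ctrl.current_t()
while ctrl.current_t()-t0<2.2: print(ctrl.current_tool_pos().round(4),fz(20),round(ctrl.current_t(),2))
s=ctrl.read_camera('scene')[20:370,130:430]; d=ctrl.read_camera('side')[130:330,160:400]
cv2.imwrite('pics/press.png',np.hstack([cv2.resize(s,(400,467)),cv2.resize(d,(400,467))]))
E
```

```text
[0.4982 0.0557 0.1009] [-0.73 -0.45  8.66] 18.07
[0.4982 0.0556 0.1009] [-0.93 -0.3   8.71] 18.74
[0.4982 0.0557 0.1009] [-0.7  -0.19  8.57] 19.41
[0.4982 0.0557 0.1009] [-0.82 -0.46  8.59] 20.07
```

View pics/press.png

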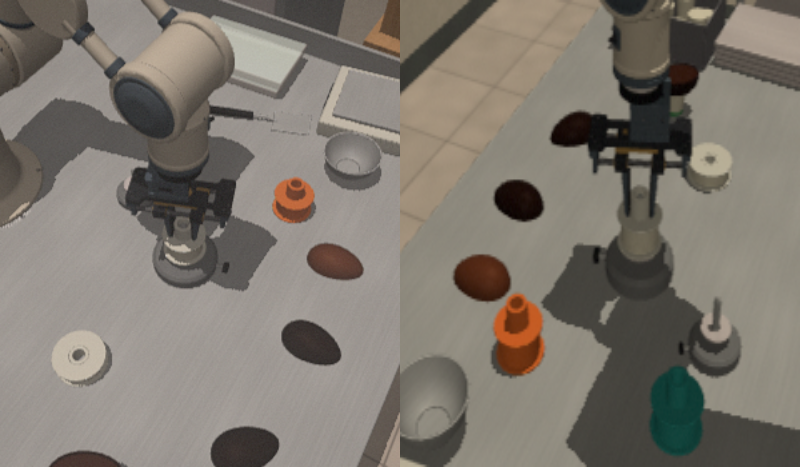

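The picture shows the reel seated on the big unwinder, neck up and upright, with the bystanders where they were. The push is steady at about 8.6 N, with the plate about 10 mm down. I'll hold and hand in.

```bash
python3 - <<'E'
from h import *
ctrl.sleep(3.5); print(fz(20),ctrl.current_tool_pos(),ctrl.current_t())
print(ctrl.sign_off())
E
```

```text
[-0.82 -0.15  8.51] [0.49819181 0.05566119 0.10090064] 24.3417
the job is handed in; nothing more can be done
None
```

The white reel is on the large unwinder's spindle, neck up and down on the brake plate, and the arm is still holding it with a steady push of about 8.6 N. By arm height the plate is about 10 mm down; it held for more than six seconds before I handed in at 24.3 s, and nothing else was seen to move.

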